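# Stow analyser loading channels interlocked in their tray

### The arm

A 7-joint arm with a two-finger parallel gripper is mounted at the origin on the work surface. World frame = base frame: x ahead of the robot, y to its left, z up, the work surface at z = 0. Lengths are in m, angles in rad, forces in N, time in s.
With the tool pointing down it reaches from about 0.35 to 0.775 m from the base axis. Payload 3.1 kg.
Tool frame: the origin (TCP) lies between the finger pads; the fingertips stand 17 mm ahead of it and the grasp point (between the pads) lies 2 mm behind it; z points along the fingers, y is the line along which they close (so a half turn about z gives the same grasp; the last joint's range is limited). The gripper opens to 85 mm and grips with 20 to 120 N. Pads are 22 mm wide; open, the fingers measure 114 mm over their backs; the gripper's body (76 mm by 85 mm) begins 54 mm behind the grasp point. The pads swing forward as they close: fully open they stand 13 mm farther back than shut.
Start: joints at [-1.236, 0.311, 0.014, 1.512, -0.004, 1.319, -0.027], TCP at [0.202, 0.511, 0.248] pointing down, gripper open.
Joint ranges: [-2.7, 2.7], [-0.3, 1.91], [-1.27, 1.3], [0.12, 2.57], [-1.44, 4.58], [0.2, 2.03], [-3.05, 3.05]. Speed limits (rad/s): [2.79, 2.79, 3.14, 3.14, 3.14, 3.14, 3.14].

### API

Orientations are given as a rotation vector (axis times angle).
In Python, from plant import arm, cams, job gives the robot as it stands.
- The arm moves only by the shell command python3 -m pendant 'ROWS' [OPENING]. ROWS is JSON, a list of rows, each an object of numbers: "x", "y", "z": the shift along the tool's x, y, z in cm; "wx", "wy", "wz": the turn, a rotation vector about the tool's x, y, z in rad. A call has 1 to 12 rows; each row is the pose to reach, as a shift and turn from the pose commanded when the call began, along the tool's axes at that moment; what a row does not reach only later rows make up. A row lasts 1/10 s, in which the tool goes at most 50 mm and 8.59 degrees, less where a joint would pass 70% of its speed; a pose out of reach is approached as far as the arm can. A call with a gripper value outside its range is refused whole. OPENING is the opening, from -1 (shut) to 1 (fully open), set as the call begins (- or left out, the last holds). The fingers move at their own pace and stop on an object; the grip force is fixed at half the most. Time passes only in rows, so rows that repeat a pose let the fingers close. It gives the time, the measured TCP pose, the force, the opening and the grip force at its end, in the units of the state.
- arm.observe(): the state, without advancing time (a new reading comes with each control period).
- cams.get_image(name): name is "scene" or "top"; returns a dict with "frame" (480x640x3 uint8, red, green, blue), "fov_y" (degrees; the focal length in pixels is half the picture's height over the tangent of half this angle, whatever the lens; pixels are square), "cx", "cy" (the principal point, pixels), "k1" (the pictures are not rectified: a ray, as slopes to the right and down, at radius r is drawn at 1 + k1 r^2 times it, then the intrinsics apply), "cam_to_world" (4x4, takes a point from camera to world coordinates). Camera axes: x right, y down, z forward; pixel columns grow to the right and rows downward; lengths in m; the calibration is good to about 2 mm. A picture is of the moment at which its call begins. There is no depth.
- job.sign_off(): hands the job in; it is judged then, once.
The state is a dict: "t": time; "qpos": joint angles; "qvel": joint speeds; "joint_torque": joint torques, N m; "eef_pos": TCP position; "orientation": TCP orientation; "contact_force": force on the tool from outside, world axes, zero at the start; "torque": the same for the moment, N m; "width": finger opening in m; "gripper_force": force on a finger pad.
Only numpy, scipy, OpenCV 4.12 (cv2) and the standard library are available. Lean on these libraries where they do the work, as an engineer would, in place of code of your own. Each camera call takes 0.05 s, during which the arm holds its last target. There are 200 camera calls.

### The job

Stow the two loose loading channels in the grey tray with the bare-metal one: first lay the blue channel open side up next to the metal one, on its free side, parallel and with ends in line, leaving a gap of about half a channel's width between them; then lower the yellow channel, open side down, astride the two, ends in line, so that one of its flanges sits right down inside each trough and it lies level. Set the channels down gently instead of dropping them, do not shove the metal channel out of its place, and leave the tube rack, bottle and pot alone.

Things in the scene. Friction and masses are not known exactly. Their poses are not given: they have to be found in the camera images.
- metal_channel: Rigid U-channel, 150 mm long, 60 wide (52 inside), 32 high, walls and web 4 mm, about 0.2 kg. Bare aluminium, loose, lies open side up on the tray floor from the start, nearer the tray's +y lip. Origin: centre of the web's underside; x along its length, y across, z up. The blue channel belongs on its -y side (toward the middle of the tray).
- blue_channel: Rigid U-channel, 150 mm long, 60 wide (52 inside), 32 high, walls and web 4 mm, about 0.2 kg. Painted blue, starts on the bench open side up. Origin: centre of the web's underside (its lowest face); x along its length, y across, z up out of the open side. Can be gripped across its 60 mm width from above. A 30 mm gap to the metal channel means 90 mm between their centre lines.
- yellow_channel: Rigid U-channel, 150 mm long, 60 wide (52 inside), 32 high, walls and web 4 mm, about 0.2 kg. Painted yellow, starts on the bench open side down. Origin: centre of the open underside, level with its flange edges; x along its length, y across, z up, closed back on top. Grip across the 60 mm width from above. Seated, its flange edges stand on the others' webs, its origin 4 mm above theirs.
- tray: Grey plastic stowing tray, fixed to the bench, 210 mm (x) by 250 mm (y); floor top 5 mm above the bench, lips 6 mm thick and 13 mm above the bench (8 mm above the floor). Origin: centre of its underside, on the bench; z up.
- tube_rack: White rack with five capped tubes, 160 (x) x 60 (y) mm, 79 mm high, bystander. Origin: centre of its underside.
- reagent_bottle: White bottle with blue cap, 56 mm wide, 100 mm high, bystander. Origin: centre of its underside.
- specimen_pot: Clear pot with red lid, 52 mm wide, 55 mm high, bystander. Origin: centre of its underside.
Mind the look-alikes: they are no part of the job. There is more than one size of the yellow_channel; the one meant has the size given above. Of the things shaped like the blue_channel, the blue one is meant.

How it is judged:
On the way:
1. the blue channel lies released in the tray, open up, beside the metal one, while the yellow one is still away (angle between blue_channel's own z axis and vertical below 0.05 rad and y of blue_channel in the frame of metal_channel between -0.102 and -0.066 m and x of blue_channel in the frame of metal_channel between -0.02 and 0.02 m and angle between the x axis of blue_channel and the x axis of metal_channel, either way round below 0.12 rad and z of blue_channel in the frame of tray between 0.002 and 0.009 m and contact force between blue_channel and the fingers below 0.1 N and horizontal distance between yellow_channel and metal_channel above 0.1 m), for 0.2 s.
At the end, for the whole second after the job is handed in: All at rest: metal and blue flat in the tray, open up, parallel to 0.12 rad, ends within 20 mm, gap 6 to 42 mm, blue on metal's -y side; yellow open down, level to 0.06 rad, parallel to 0.12, ends within 20 mm, centre line between theirs, 3 to 53 mm from each, origin 1 to 7.5 mm above theirs (angle between each of blue_channel, metal_channel's own z axis and vertical below 0.05 rad and y of blue_channel in the frame of metal_channel between -0.102 and -0.066 m and x of blue_channel in the frame of metal_channel between -0.02 and 0.02 m and angle between the x axis of each of blue_channel, yellow_channel and the x axis of metal_channel, either way round below 0.12 rad and z of blue_channel in the frame of tray between 0.002 and 0.009 m and angle between yellow_channel's own z axis and vertical below 0.06 rad and y of yellow_channel in the frame of metal_channel between -0.053 and -0.003 m and (y of yellow_channel in the frame of blue_channel between 0.003 and 0.053 m or y of yellow_channel in the frame of blue_channel between -0.053 and -0.003 m) and z of yellow_channel in the frame of metal_channel between 0.001 and 0.0075 m and z of yellow_channel in the frame of blue_channel between 0.001 and 0.0075 m and x of yellow_channel in the frame of metal_channel between -0.02 and 0.02 m and linear speed of each of metal_channel, blue_channel, yellow_channel below 0.01 m/s and z of metal_channel in the frame of tray between 0.002 and 0.009 m); the robot touches nothing.
It fails at once if a channel is dropped (moving faster than 0.45 m/s out of the fingers) ((linear speed of blue_channel above 0.45 m/s and contact force between blue_channel and the fingers below 0.01 N) or (linear speed of yellow_channel above 0.45 m/s and contact force between yellow_channel and the fingers below 0.01 N)).
It fails at once if the metal channel is shoved more than 20 mm (distance of metal_channel from where it was at the start of the episode above 0.02 m).
It fails at once if a bystander is moved more than 15 mm or tipped (distance of any of tube_rack, reagent_bottle, specimen_pot from where it was at the start of the episode above 0.015 m or angle between any of tube_rack, reagent_bottle, specimen_pot's own z axis and vertical above 0.3 rad).
It also fails if it takes over 64 s, if anything falls off the work surface, if the arm or the gripper's body presses on something with over 40 N, if the wrist force passes 120 N, or if a joint passes its speed limit or range.

## Working session

There is one attempt and no reset: what is moved stays moved. The work goes in short steps, Python scripts to look and compute and a shell command to move; the robot and the scene stay as the last step left them, time stands still between calls to the robot, and variables do not carry over. Pictures are saved under pics/ and viewed, at most 10 in all, crops included, and the job is handed in when it is done.

```bash
mkdir -p pics; ls; python3 - <<'E'
from plant import arm,cams,job
import cv2,numpy as np
for n in ("scene","top"):
    d=cams.get_image(n); cv2.imwrite(f"pics/{n}0.png",d["frame"][:,:,::-1])
    np.savez(f"{n}0.npz",**d)
    print(n,d["fov_y"],d["cx"],d["cy"],d["k1"],np.round(d["cam_to_world"],3).tolist())
s=arm.observe();print(s["t"],s["eef_pos"],s["orientation"],s["width"])
E
```

```text
pics
scene 45.84437496518181 312.2001310126781 237.40426577203567 -0.17460805201917703 [[0.785, 0.479, -0.392, 1.084], [0.619, -0.613, 0.491, -0.665], [-0.005, -0.628, -0.778, 1.13], [0.0, 0.0, 0.0, 1.0]]
top 46.56443791659056 319.388112354435 236.75397564885583 -0.07601479071061575 [[0.035, -0.974, 0.224, 0.261], [-0.999, -0.034, 0.009, 0.005], [-0.001, -0.224, -0.975, 1.362], [0.0, 0.0, 0.0, 1.0]]
0.1 [0.20210113 0.51086482 0.24733948] [-0.58809357 -3.0857352   0.0032624 ] 0.08551589145159451
```

View pics/top0.png

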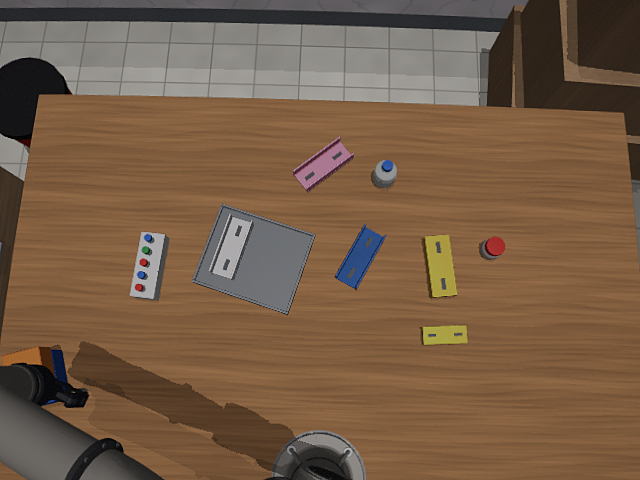

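View pics/scene0.png

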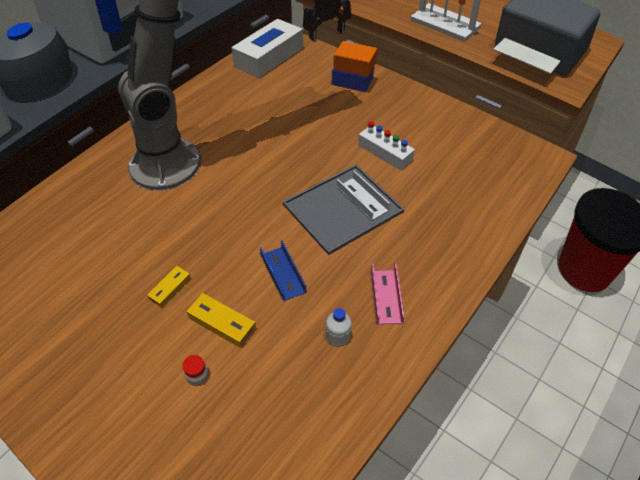

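The top view shows the candidates.
- **Yellow:** large (441,266) and small (445,335). The 150 mm one should be the large one.
- **U-shaped, open up:** blue (360,257), pink (323,164) and bare metal in the tray (231,247). Blue is the one to move.
- **Bystanders:** rack (148,265), bottle (385,173), pot (492,248).

Next I'll measure them and check the choice in a crop.

```bash
cat > h.py <<'E'
import cv2,numpy as np
def K(d):
    f=240/np.tan(np.radians(float(d["fov_y"]))/2)
    return np.array([[f,0,d["cx"]],[0,f,d["cy"]],[0,0,1.]]),np.array([float(d["k1"]),0,0,0])
def cast(d,px,z):
    k,dist=K(d); n=cv2.undistortPoints(np.asarray(px,float).reshape(-1,1,2),k,dist).reshape(-1,2)
    T=d["cam_to_world"]; r=np.c_[n,np.ones(len(n))]@T[:3,:3].T; o=T[:3,3]
    return (o+r*((z-o[2])/r[:,2])[:,None])[:,:2]
def mask(d,name,roi=None):
    h=cv2.cvtColor(d["frame"],cv2.COLOR_RGB2HSV)
    lo,hi={"yellow":((22,120,70),(35,255,255)),"blue":((105,120,40),(125,255,255)),"metal":((0,0,140),(180,40,255))}[name]
    m=cv2.inRange(h,lo,hi)
    if roi is not None:
        q=np.zeros_like(m); x0,y0,x1,y1=roi; q[y0:y1,x0:x1]=1; m=m*q
    return m
def blob(m):
    c=cv2.findContours(m,cv2.RETR_EXTERNAL,cv2.CHAIN_APPROX_NONE)[0]
    return max(c,key=cv2.contourArea).reshape(-1,2)
def box(d,c,z0,z1):
    """centre, yaw of long axis, size of a box from its silhouette"""
    c=cv2.convexHull(c.astype(np.int32)).reshape(-1,2)
    A,B=cast(d,c,z0),cast(d,c,z1)
    b=cv2.boxPoints(cv2.minAreaRect((B*1000).astype(np.float32)))/1000
    e=max(b[1]-b[0],b[2]-b[1],key=np.linalg.norm); u=e/np.linalg.norm(e); u*=np.sign(u[0])
    cen=np.zeros(2);size=[]
    for ax in (u,np.array([-u[1],u[0]])):
        n=d["cam_to_world"][:2,3]@ax; v=[]
        for s in (1,-1):
            top=(s*B@ax).max(); v.append(s*(top if top>s*n else (s*A@ax).max()))
        cen+=ax*(v[0]+v[1])/2; size.append(v[0]-v[1])
    return cen,np.degrees(np.arctan2(u[1],u[0])),size
E
python3 - <<'E'
from h import *
T=dict(np.load("top0.npz"));S=dict(np.load("scene0.npz"))
for n,d,nm,roi,z in (("top",T,"yellow",(410,225,470,305),0),("scene",S,"yellow",(185,280,260,350),0),("top",T,"yellow",(410,315,480,350),0),
  ("top",T,"blue",(325,215,395,300),0),("scene",S,"blue",(250,235,310,305),0),("top",T,"metal",(205,210,260,285),.005),("scene",S,"metal",(330,165,395,222),.005)):
    r=box(d,blob(mask(d,nm,roi)),z,z+.032); print(n,nm,np.round(r[0],4),round(r[1],1),np.round(r[2],4))
# tray corners & bystanders
print("tray",cast(T,[(223,206),(315,236),(288,313),(194,282)],.013).round(3).tolist())
a=cv2.resize(T["frame"][195:320,185:320],None,fx=4,fy=4,interpolation=2)
b=cv2.resize(T["frame"][215:350,330:510],None,fx=2,fy=2,interpolation=2)
c=cv2.resize(S["frame"][160:255,280:410],None,fx=2,fy=2,interpolation=2)
o=np.zeros((560,800,3),np.uint8);o[:500,:540]=a[:,:540]
o[:190,540:800]=c
o[200:470,540:800]=b[:,:260]
cv2.imwrite("pics/crop.png",o[:,:,::-1])
E
```

```text
top yellow [ 0.5086 -0.2811] 6.7 [0.1467 0.0546]
scene yellow [ 0.5027 -0.2772] 7.3 [0.1382 0.0526]
top yellow [ 0.3409 -0.2895] -86.6 [0.0997 0.0423]
top blue [ 0.525  -0.0837] -27.6 [0.1473 0.059 ]
scene blue [ 0.5282 -0.0848] -27.5 [0.1436 0.0566]
top metal [0.5375 0.2317] -16.0 [0.149  0.0428]
scene metal [0.5404 0.2314] -19.6 [0.1454 0.0284]
tray [[0.642, 0.264], [0.573, 0.029], [0.38, 0.087], [0.447, 0.321]]
```

View pics/crop.png

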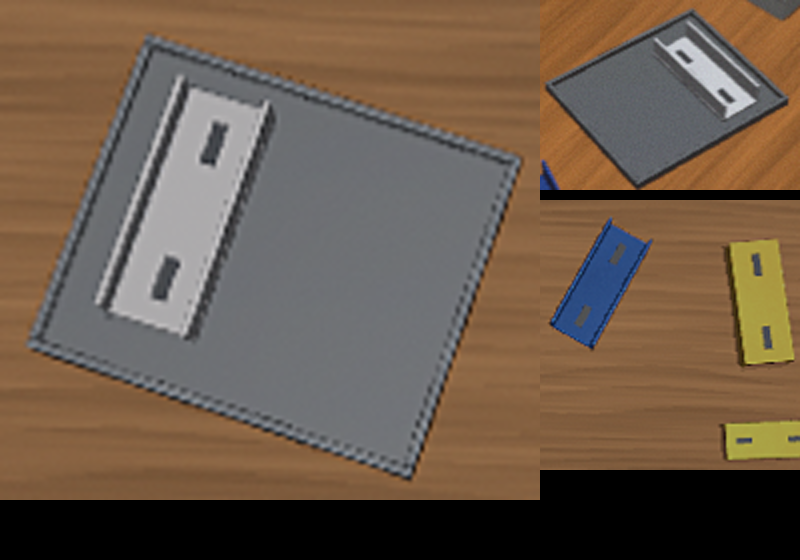

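The crop confirms the choices. The blue channel (360,257) and the larger yellow one (441,266, measured about 147×55 mm against 100×42 mm for the small one) are the right pieces. The metal channel's dark slots show at (238,231) and (226,264). I'll refine the poses using slots and rims.

```bash
cat >> h.py <<'E'
def slots(d,m,z,lo=12,hi=150):
    """centre,yaw from the two dark slots inside the filled hull of mask m"""
    c=blob(m); f=np.zeros_like(m); cv2.fillPoly(f,[cv2.convexHull(c)],255)
    f=cv2.erode(f,np.ones((3,3)))
    q=f&~m; n,l,st,ce=cv2.connectedComponentsWithStats(q)
    i=sorted(range(1,n),key=lambda i:-st[i,4])[:2]
    p=cast(d,ce[i],z); u=p[0]-p[1];u*=np.sign(u[0])
    return p.mean(0).round(4),np.degrees(np.arctan2(u[1],u[0])).round(1),np.linalg.norm(u).round(4),ce[i].round(1).tolist(),st[i,4].tolist()
E
python3 - <<'E'
from h import *
T=dict(np.load("top0.npz"));S=dict(np.load("scene0.npz"))
for n,d,nm,roi,z in (("top",T,"yellow",(410,225,470,305),.032),("scene",S,"yellow",(185,280,260,350),.032),
  ("top",T,"blue",(325,215,395,300),.004),("scene",S,"blue",(250,235,310,305),.004),("top",T,"metal",(205,210,260,285),.009),("scene",S,"metal",(330,165,395,222),.009)):
    print(n,nm,*slots(d,mask(d,nm,roi),z))
L=cast(T,[(230,214.3),(209.5,271.3),(252,220.5),(232.8,279.3)],.037);print(L.round(4).tolist(),L.mean(0))
for a,b in((1,0),(3,2)):print(np.degrees(np.arctan2(*(L[b]-L[a])[::-1])))
from scipy.spatial.transform import Rotation as R
from plant import arm
s=arm.observe();print(R.from_rotvec(s["orientation"]).as_matrix().round(3).tolist())
E
```

```text
top yellow [ 0.5066 -0.2787] 7.0 0.09 [[443.0, 283.4], [438.0, 247.0]] [47, 44]
scene yellow [ 0.5083 -0.279 ] 6.7 0.0878 [[235.7, 324.8], [204.8, 307.1]] [55, 47]
top blue [ 0.5252 -0.084 ] -27.7 0.0902 [[351.0, 272.7], [368.5, 241.6]] [48, 45]
scene blue [ 0.5201 -0.0748] -33.5 0.1111 [[276.5, 251.0], [289.4, 286.0]] [142, 40]
top metal [0.5382 0.2342] -15.9 0.0897 [[225.8, 264.1], [238.0, 230.4]] [46, 45]
scene metal [0.5767 0.2145] 44.4 0.0175 [[372.5, 207.6], [366.0, 208.1]] [29, 25]
[[0.615, 0.24], [0.4712, 0.2796], [0.601, 0.1846], [0.4538, 0.2219]] [0.53523963 0.23151681]
-15.399040317904673
-14.194850491546847
[[-0.93, 0.368, -0.001], [0.368, 0.93, -0.002], [-0.0, -0.002, -1.0]]
```

Poses from the slots:
- **Blue:** (0.525, -0.084), yaw -27.6°
- **Yellow:** (0.507, -0.279), yaw 7°
- **Metal:** (0.538, 0.234), yaw -16°

Now the approach.

```bash
cat > go.py <<'E'
import sys,numpy as np
from scipy.spatial.transform import Rotation as R
from plant import arm
x,y,z,yaw=map(float,sys.argv[1:5])   # yaw of tool y axis (deg)
s=arm.observe(); r=R.from_rotvec(s["orientation"]); a=np.radians(yaw)
ty=np.array([np.cos(a),np.sin(a),0]); tz=np.array([0,0,-1.]); 
t=R.from_matrix(np.c_[np.cross(ty,tz),ty,tz])
print("shift cm",(r.inv().apply(np.array([x,y,z])-s["eef_pos"])*100).round(2),"turn",(r.inv()*t).as_rotvec().round(3))
E
python3 go.py .525 -.084 .16 62.4
```

```text
shift cm [-51.91 -43.42   8.83] turn [-0.002  0.     0.105]
```

```bash
python3 -m pendant '[{"x":-2,"y":-1.7},{"x":-5,"y":-4.2},{"x":-8,"y":-6.7,"z":0.5},{"x":-11.5,"y":-9.6,"z":1,"wz":0.02},{"x":-15,"y":-12.5,"z":2,"wz":0.03},{"x":-18.5,"y":-15.5,"z":2.5,"wz":0.04},{"x":-22,"y":-18.4,"z":3,"wz":0.05},{"x":-25.5,"y":-21.3,"z":3.5,"wz":0.06},{"x":-29,"y":-24.3,"z":4,"wz":0.07},{"x":-32.5,"y":-27.2,"z":5,"wz":0.08},{"x":-35,"y":-29.3,"z":5.5,"wz":0.09},{"x":-37,"y":-31,"z":6,"wz":0.1}]' 1; python3 go.py .525 -.084 .11 62.4
```

```text
shift cm [-51.9  -43.41  13.83] turn [-0.002  0.     0.105]invalid input at $[0]: expected keys x, y, z, wx, wy, wz
```

All six keys are required.

```bash
python3 -m pendant '[{"x":-2,"y":-1.7,"z":0,"wx":0,"wy":0,"wz":0},{"x":-5,"y":-4.2,"z":0,"wx":0,"wy":0,"wz":0},{"x":-8,"y":-6.7,"z":0.5,"wx":0,"wy":0,"wz":0},{"x":-11.5,"y":-9.6,"z":1,"wx":0,"wy":0,"wz":0.02},{"x":-15,"y":-12.5,"z":2,"wx":0,"wy":0,"wz":0.03},{"x":-18.5,"y":-15.5,"z":2.5,"wx":0,"wy":0,"wz":0.04},{"x":-22,"y":-18.4,"z":3,"wx":0,"wy":0,"wz":0.05},{"x":-25.5,"y":-21.3,"z":3.5,"wx":0,"wy":0,"wz":0.06},{"x":-29,"y":-24.3,"z":4,"wx":0,"wy":0,"wz":0.07},{"x":-32.5,"y":-27.2,"z":5,"wx":0,"wy":0,"wz":0.08},{"x":-35,"y":-29.3,"z":5.5,"wx":0,"wy":0,"wz":0.09},{"x":-37,"y":-31,"z":6,"wx":0,"wy":0,"wz":0.1}]' 1; python3 go.py .525 -.084 .11 62.4
```

```text
t: 1.3
eef_pos: [0.4327, 0.0844, 0.1878]
orientation: [-0.747, -3.051, 0.001]
contact_force: [0.4, 0.7, 0.3]
width: 0.0854
gripper_force: 0.0
shift cm [-15.96 -10.66   7.78] turn [-0.001 -0.     0.002]
```

```bash
python3 -m pendant '[{"x":-3,"y":-2,"z":1.5,"wx":0,"wy":0,"wz":0},{"x":-6,"y":-4,"z":3,"wx":0,"wy":0,"wz":0},{"x":-9,"y":-6,"z":4.5,"wx":0,"wy":0,"wz":0},{"x":-12,"y":-8,"z":6,"wx":0,"wy":0,"wz":0},{"x":-14.5,"y":-9.7,"z":7,"wx":0,"wy":0,"wz":0},{"x":-16,"y":-10.7,"z":7.8,"wx":0,"wy":0,"wz":0},{"x":-16,"y":-10.7,"z":7.8,"wx":0,"wy":0,"wz":0},{"x":-16,"y":-10.7,"z":7.8,"wx":0,"wy":0,"wz":0}]'; python3 go.py .525 -.084 .024 62.4
```

```text
t: 2.1
eef_pos: [0.5248, -0.081, 0.1098]
orientation: [-0.742, -3.051, -0.001]
contact_force: [-0.4, 0.0, -0.3]
width: 0.0853
gripper_force: 0.0
shift cm [-0.18 -0.26  8.58] turn [-0.    -0.002  0.004]
```

```bash
python3 -m pendant '[{"x":-0.2,"y":-0.3,"z":1.5,"wx":0,"wy":0,"wz":0},{"x":-0.2,"y":-0.3,"z":3.5,"wx":0,"wy":0,"wz":0},{"x":-0.2,"y":-0.3,"z":5.5,"wx":0,"wy":0,"wz":0},{"x":-0.2,"y":-0.3,"z":7,"wx":0,"wy":0,"wz":0},{"x":-0.2,"y":-0.3,"z":8,"wx":0,"wy":0,"wz":0},{"x":-0.2,"y":-0.3,"z":8.6,"wx":0,"wy":0,"wz":0},{"x":-0.2,"y":-0.3,"z":8.6,"wx":0,"wy":0,"wz":0},{"x":-0.2,"y":-0.3,"z":8.6,"wx":0,"wy":0,"wz":0}]'; python3 -m pendant '[{"x":0,"y":0,"z":0,"wx":0,"wy":0,"wz":0},{"x":0,"y":0,"z":0,"wx":0,"wy":0,"wz":0},{"x":0,"y":0,"z":0,"wx":0,"wy":0,"wz":0},{"x":0,"y":0,"z":0,"wx":0,"wy":0,"wz":0},{"x":0,"y":0,"z":0,"wx":0,"wy":0,"wz":0},{"x":0,"y":0,"z":0,"wx":0,"wy":0,"wz":0},{"x":0,"y":0,"z":0,"wx":0,"wy":0,"wz":0},{"x":0,"y":0,"z":0,"wx":0,"wy":0,"wz":0}]' -1
```

```text
t: 2.9
eef_pos: [0.5264, -0.0848, 0.0249]
orientation: [0.741, 3.052, 0.001]
contact_force: [-0.2, -1.3, -0.3]
width: 0.0855
gripper_force: 0.0
t: 3.7
eef_pos: [0.5268, -0.0853, 0.0254]
orientation: [0.742, 3.051, 0.001]
contact_force: [-0.9, -0.1, 5.3]
width: 0.059
gripper_force: 66.9
```

```bash
python3 -m pendant '[{"x":0,"y":0,"z":-0.5,"wx":0,"wy":0,"wz":0},{"x":0,"y":0,"z":-1.5,"wx":0,"wy":0,"wz":0},{"x":0,"y":0,"z":-3,"wx":0,"wy":0,"wz":0},{"x":0,"y":0,"z":-4.5,"wx":0,"wy":0,"wz":0},{"x":0,"y":0,"z":-6,"wx":0,"wy":0,"wz":0},{"x":0,"y":0,"z":-7,"wx":0,"wy":0,"wz":0},{"x":0,"y":0,"z":-7.5,"wx":0,"wy":0,"wz":0},{"x":0,"y":0,"z":-7.5,"wx":0,"wy":0,"wz":0}]'; python3 go.py .514 .144 .1 74
```

```text
t: 4.5
eef_pos: [0.5261, -0.085, 0.0999]
orientation: [0.741, 3.052, 0.0]
contact_force: [0.9, -0.6, -2.4]
width: 0.0592
gripper_force: 66.2
shift cm [ 1.159e+01  1.979e+01 -1.000e-02] turn [ 0.     0.001 -0.197]
```

```bash
python3 -m pendant '[{"x":0.6,"y":1,"z":0,"wx":0,"wy":0,"wz":-0.01},{"x":1.8,"y":3,"z":0,"wx":0,"wy":0,"wz":-0.03},{"x":3.2,"y":5.5,"z":0,"wx":0,"wy":0,"wz":-0.06},{"x":4.7,"y":8,"z":0,"wx":0,"wy":0,"wz":-0.09},{"x":6.2,"y":10.5,"z":0,"wx":0,"wy":0,"wz":-0.12},{"x":7.6,"y":13,"z":0,"wx":0,"wy":0,"wz":-0.15},{"x":9.1,"y":15.5,"z":0,"wx":0,"wy":0,"wz":-0.17},{"x":10.3,"y":17.6,"z":0,"wx":0,"wy":0,"wz":-0.19},{"x":11.2,"y":19.1,"z":0,"wx":0,"wy":0,"wz":-0.197},{"x":11.6,"y":19.8,"z":0,"wx":0,"wy":0,"wz":-0.197},{"x":11.6,"y":19.8,"z":0,"wx":0,"wy":0,"wz":-0.197},{"x":11.6,"y":19.8,"z":0,"wx":0,"wy":0,"wz":-0.197}]'; python3 go.py .514 .144 .031 74
```

```text
t: 5.7
eef_pos: [0.5137, 0.1425, 0.0991]
orientation: [-0.441, -3.111, 0.002]
contact_force: [-0.3, -0.3, -1.3]
width: 0.0587
gripper_force: 66.2
shift cm [0.01 0.16 6.81] turn [-0.002  0.    -0.002]
```

```bash
python3 -m pendant '[{"x":0,"y":0.1,"z":1,"wx":0,"wy":0,"wz":0},{"x":0,"y":0.1,"z":2.5,"wx":0,"wy":0,"wz":0},{"x":0,"y":0.1,"z":4,"wx":0,"wy":0,"wz":0},{"x":0,"y":0.1,"z":5,"wx":0,"wy":0,"wz":0},{"x":0,"y":0.1,"z":5.8,"wx":0,"wy":0,"wz":0},{"x":0,"y":0.1,"z":6.2,"wx":0,"wy":0,"wz":0},{"x":0,"y":0.1,"z":6.5,"wx":0,"wy":0,"wz":0},{"x":0,"y":0.1,"z":6.7,"wx":0,"wy":0,"wz":0},{"x":0,"y":0.1,"z":6.8,"wx":0,"wy":0,"wz":0},{"x":0,"y":0.1,"z":6.85,"wx":0,"wy":0,"wz":0},{"x":0,"y":0.1,"z":6.85,"wx":0,"wy":0,"wz":0}]'; python3 go.py .514 .144 .031 74
```

```text
t: 6.8
eef_pos: [0.5141, 0.1452, 0.031]
orientation: [0.438, 3.11, 0.001]
contact_force: [-0.1, 0.7, -1.1]
width: 0.0586
gripper_force: 66.2
shift cm [-0.03 -0.12  0.  ] turn [ 0.  0. -0.]
```

```bash
python3 -m pendant '[{"x":0,"y":0,"z":0.05,"wx":0,"wy":0,"wz":0},{"x":0,"y":0,"z":0.1,"wx":0,"wy":0,"wz":0},{"x":0,"y":0,"z":0.1,"wx":0,"wy":0,"wz":0}]';python3 -m pendant '[{"x":0,"y":0,"z":0,"wx":0,"wy":0,"wz":0},{"x":0,"y":0,"z":0,"wx":0,"wy":0,"wz":0},{"x":0,"y":0,"z":0,"wx":0,"wy":0,"wz":0},{"x":0,"y":0,"z":0,"wx":0,"wy":0,"wz":0},{"x":0,"y":0,"z":0,"wx":0,"wy":0,"wz":0}]' 0.75;python3 -m pendant '[{"x":0,"y":0,"z":-0.5,"wx":0,"wy":0,"wz":0},{"x":0,"y":0,"z":-1.5,"wx":0,"wy":0,"wz":0},{"x":0,"y":0,"z":-3.5,"wx":0,"wy":0,"wz":0},{"x":0,"y":0,"z":-6,"wx":0,"wy":0,"wz":0},{"x":0,"y":0,"z":-8.5,"wx":0,"wy":0,"wz":0},{"x":0,"y":0,"z":-10,"wx":0,"wy":0,"wz":0},{"x":0,"y":0,"z":-10,"wx":0,"wy":0,"wz":0}]'; python3 go.py .507 -.279 .13 97
```

```text
t: 7.1
eef_pos: [0.5141, 0.1452, 0.0304]
orientation: [0.438, 3.111, 0.001]
contact_force: [-1.5, -0.5, 3.5]
width: 0.059
gripper_force: 66.6
t: 7.6
eef_pos: [0.5139, 0.1451, 0.0298]
orientation: [0.438, 3.111, -0.0]
contact_force: [1.1, 0.8, -0.8]
width: 0.0746
gripper_force: 0.0
t: 8.3
eef_pos: [0.5162, 0.1456, 0.1332]
orientation: [0.437, 3.105, 0.005]
contact_force: [0.6, 1.1, 0.1]
width: 0.0748
gripper_force: 0.0
shift cm [-10.84 -41.06   0.21] turn [ 0.003  0.006 -0.402]
```

```bash
python3 -m pendant '[{"x":-0.5,"y":-2,"z":0.2,"wx":0,"wy":0,"wz":0},{"x":-1.4,"y":-5.5,"z":0.2,"wx":0,"wy":0,"wz":-0.04},{"x":-2.5,"y":-9.5,"z":0.2,"wx":0,"wy":0,"wz":-0.1},{"x":-3.7,"y":-14,"z":0.2,"wx":0,"wy":0,"wz":-0.15},{"x":-4.9,"y":-18.5,"z":0.2,"wx":0,"wy":0,"wz":-0.2},{"x":-6.1,"y":-23,"z":0.2,"wx":0,"wy":0,"wz":-0.25},{"x":-7.3,"y":-27.5,"z":0.2,"wx":0,"wy":0,"wz":-0.3},{"x":-8.5,"y":-32,"z":0.2,"wx":0,"wy":0,"wz":-0.34},{"x":-9.6,"y":-36.3,"z":0.2,"wx":0,"wy":0,"wz":-0.38},{"x":-10.5,"y":-39.7,"z":0.2,"wx":0,"wy":0,"wz":-0.4},{"x":-10.8,"y":-41,"z":0.2,"wx":0,"wy":0,"wz":-0.4},{"x":-10.8,"y":-41,"z":0.2,"wx":0,"wy":0,"wz":-0.4}]' 1
python3 - <<'E'
from plant import cams
from h import *
d=cams.get_image("top");np.savez("top1.npz",**d)
s=cams.get_image("scene");np.savez("scene1.npz",**s)
print("metal",slots(d,mask(d,"metal",(205,205,262,290)),.009));print("blue",slots(d,mask(d,"blue",(235,215,310,305)),.009))
o=np.zeros((600,640,3),np.uint8)
o[:360,:]=cv2.resize(d["frame"][195:320,150:372],(640,360));o[360:]=s["frame"][150:390,:]
cv2.imwrite("pics/p1.png",o[:,:,::-1])
E
python3 go.py .507 -.279 .13 97
```

```text
t: 9.5
eef_pos: [0.5031, -0.2812, 0.1273]
orientation: [0.181, -3.135, 0.001]
contact_force: [0.2, 0.0, 0.5]
width: 0.0849
gripper_force: 0.0
metal (array([0.5382, 0.2342]), np.float64(-15.9), np.float64(0.0897), [[225.8, 264.1], [238.0, 230.4]], [46, 45])
blue (array([0.4938, 0.1675]), np.float64(18.8), np.float64(0.05), [[254.9, 256.2], [260.3, 275.3]], [58, 47])
shift cm [-0.19 -0.28 -0.29] turn [ 0.003 -0.    -0.   ]
```

View pics/p1.png

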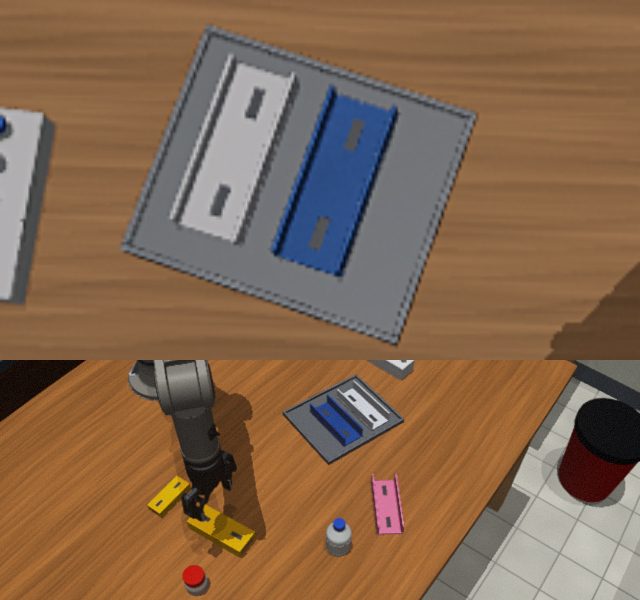

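Blue lies open side up beside the metal one. Its slots are at about (272,242) and (261,276) in the top view, and the metal channel hasn't moved. I'll compute the blue pose and then grasp yellow.

```bash
python3 - <<'E'
from h import *
d=dict(np.load("top1.npz"))
m=mask(d,"blue",(235,215,310,305))
c,h=cv2.findContours(m,cv2.RETR_CCOMP,cv2.CHAIN_APPROX_NONE)
hs=sorted([x for x,k in zip(c,h[0]) if k[3]>=0],key=lambda x:-cv2.contourArea(x))[:2]
px=np.array([x.reshape(-1,2).mean(0) for x in hs]);print(px,[cv2.contourArea(x) for x in hs])
p=cast(d,px,.009);u=p[0]-p[1];u*=np.sign(u[0]);print(p.mean(0),np.degrees(np.arctan2(u[1],u[0])),np.linalg.norm(u))
a=np.radians(-15.9);D=p.mean(0)-[.5382,.2342];print("in metal",D@[np.cos(a),np.sin(a)],D@[-np.sin(a),np.cos(a)])
E
python3 -m pendant '[{"x":-0.2,"y":-0.2,"z":1,"wx":0,"wy":0,"wz":0},{"x":-0.2,"y":-0.2,"z":3,"wx":0,"wy":0,"wz":0},{"x":-0.2,"y":-0.2,"z":5,"wx":0,"wy":0,"wz":0},{"x":-0.2,"y":-0.2,"z":7,"wx":0,"wy":0,"wz":0},{"x":-0.2,"y":-0.2,"z":8.5,"wx":0,"wy":0,"wz":0},{"x":-0.2,"y":-0.2,"z":9.5,"wx":0,"wy":0,"wz":0},{"x":-0.2,"y":-0.2,"z":10,"wx":0,"wy":0,"wz":0},{"x":-0.2,"y":-0.2,"z":10,"wx":0,"wy":0,"wz":0}]';python3 go.py .507 -.279 .027 97
```

```text
[[260.3        275.46666667]
 [272.55172414 241.27586207]] [61.0, 58.5]
[0.51322459 0.14665402] -16.36775185221822 0.090549918268581
in metal -3.585706747414458e-05 -0.09103883056578493
t: 10.4
eef_pos: [0.5067, -0.2801, 0.0273]
orientation: [0.189, -3.135, -0.001]
contact_force: [0.2, 0.0, -0.1]
width: 0.0856
gripper_force: 0.0
shift cm [-0.05  0.1   0.03] turn [ 0.001 -0.001 -0.001]
```

```bash
python3 -m pendant '[{"x":0,"y":0.1,"z":0,"wx":0,"wy":0,"wz":0},{"x":0,"y":0.1,"z":0,"wx":0,"wy":0,"wz":0},{"x":0,"y":0.1,"z":0,"wx":0,"wy":0,"wz":0},{"x":0,"y":0.1,"z":0,"wx":0,"wy":0,"wz":0},{"x":0,"y":0.1,"z":0,"wx":0,"wy":0,"wz":0},{"x":0,"y":0.1,"z":0,"wx":0,"wy":0,"wz":0},{"x":0,"y":0.1,"z":0,"wx":0,"wy":0,"wz":0},{"x":0,"y":0.1,"z":0,"wx":0,"wy":0,"wz":0}]' -1;python3 -m pendant '[{"x":0,"y":0,"z":-0.5,"wx":0,"wy":0,"wz":0},{"x":0,"y":0,"z":-1.5,"wx":0,"wy":0,"wz":0},{"x":0,"y":0,"z":-3,"wx":0,"wy":0,"wz":0},{"x":0,"y":0,"z":-5,"wx":0,"wy":0,"wz":0},{"x":0,"y":0,"z":-7,"wx":0,"wy":0,"wz":0},{"x":0,"y":0,"z":-8.5,"wx":0,"wy":0,"wz":0},{"x":0,"y":0,"z":-9.5,"wx":0,"wy":0,"wz":0},{"x":0,"y":0,"z":-10,"wx":0,"wy":0,"wz":0},{"x":0,"y":0,"z":-10,"wx":0,"wy":0,"wz":0}]'; python3 go.py .5258 .1905 .127 73.9
```

```text
t: 11.2
eef_pos: [0.5076, -0.2801, 0.0291]
orientation: [-0.189, 3.133, -0.002]
contact_force: [-0.7, -0.4, 5.6]
width: 0.0587
gripper_force: 66.9
t: 12.1
eef_pos: [0.5069, -0.2797, 0.1286]
orientation: [-0.189, 3.135, -0.001]
contact_force: [1.0, 0.3, -1.7]
width: 0.0589
gripper_force: 66.1
shift cm [-7.52 46.45  0.14] turn [-0.     0.001  0.401]
```

```bash
python3 -m pendant '[{"x":-0.3,"y":2,"z":0,"wx":0,"wy":0,"wz":0.01},{"x":-0.8,"y":5,"z":0,"wx":0,"wy":0,"wz":0.04},{"x":-1.5,"y":9,"z":0,"wx":0,"wy":0,"wz":0.08},{"x":-2.2,"y":13.5,"z":0,"wx":0,"wy":0,"wz":0.12},{"x":-2.9,"y":18,"z":0,"wx":0,"wy":0,"wz":0.16},{"x":-3.6,"y":22.5,"z":0,"wx":0,"wy":0,"wz":0.2},{"x":-4.4,"y":27,"z":0,"wx":0,"wy":0,"wz":0.24},{"x":-5.1,"y":31.5,"z":0,"wx":0,"wy":0,"wz":0.28},{"x":-5.8,"y":36,"z":0,"wx":0,"wy":0,"wz":0.32},{"x":-6.5,"y":40,"z":0,"wx":0,"wy":0,"wz":0.36},{"x":-7,"y":43,"z":0,"wx":0,"wy":0,"wz":0.38},{"x":-7.2,"y":44.5,"z":0,"wx":0,"wy":0,"wz":0.4}]';python3 -m pendant '[{"x":-0.2,"y":1.2,"z":0,"wx":0,"wy":0,"wz":0},{"x":-0.3,"y":1.9,"z":0,"wx":0,"wy":0,"wz":0},{"x":-0.3,"y":1.9,"z":0,"wx":0,"wy":0,"wz":0},{"x":-0.3,"y":1.9,"z":0,"wx":0,"wy":0,"wz":0}]';python3 go.py .5258 .1905 .08 73.9
```

```text
t: 13.3
eef_pos: [0.5233, 0.1758, 0.1266]
orientation: [-0.43, -3.11, -0.002]
contact_force: [-0.5, -1.1, -1.6]
width: 0.0587
gripper_force: 66.1
t: 13.7
eef_pos: [0.5331, 0.1866, 0.1276]
orientation: [-0.441, -3.11, 0.002]
contact_force: [-0.0, -0.6, -0.8]
width: 0.0589
gripper_force: 66.1
shift cm [0.81 0.18 4.76] turn [-0.001  0.    -0.001]
```

```bash
python3 -m pendant '[{"x":0.3,"y":0.1,"z":0.5,"wx":0,"wy":0,"wz":0},{"x":0.6,"y":0.1,"z":1.5,"wx":0,"wy":0,"wz":0},{"x":0.8,"y":0.2,"z":3,"wx":0,"wy":0,"wz":0},{"x":0.8,"y":0.2,"z":4,"wx":0,"wy":0,"wz":0},{"x":0.8,"y":0.2,"z":4.7,"wx":0,"wy":0,"wz":0},{"x":0.8,"y":0.2,"z":4.7,"wx":0,"wy":0,"wz":0},{"x":0.8,"y":0.2,"z":4.7,"wx":0,"wy":0,"wz":0}]';python3 go.py .5258 .1905 .08 73.9
python3 - <<'E'
from plant import cams
from h import *
d=cams.get_image("top");s=cams.get_image("scene")
o=np.zeros((600,700,3),np.uint8)
o[:300,:420]=cv2.resize(d["frame"][195:320,150:325],(420,300));o[300:]=cv2.resize(s["frame"][140:260,250:530],(700,300),interpolation=2)
cv2.imwrite("pics/p2.png",o[:,:,::-1])
E
```

```text
t: 14.4
eef_pos: [0.5259, 0.1923, 0.0809]
orientation: [0.438, 3.111, -0.0]
contact_force: [-0.1, 0.0, -1.1]
width: 0.0586
gripper_force: 66.1
shift cm [-0.04 -0.17  0.09] turn [0.    0.    0.001]
```

View pics/p2.png

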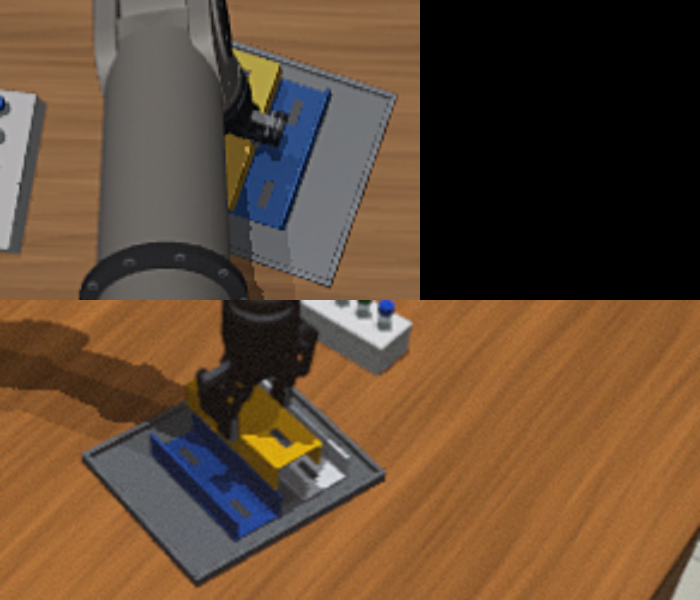

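Yellow hangs level over the pair at about (265,440) in the lower crop, with its flanges over both troughs. I'll move it 2 mm toward blue and lower gently.

```bash
python3 -m pendant '[{"x":0,"y":-0.1,"z":0.3,"wx":0,"wy":0,"wz":0},{"x":0,"y":-0.2,"z":0.8,"wx":0,"wy":0,"wz":0},{"x":0,"y":-0.2,"z":1.3,"wx":0,"wy":0,"wz":0},{"x":0,"y":-0.2,"z":1.8,"wx":0,"wy":0,"wz":0},{"x":0,"y":-0.2,"z":2.3,"wx":0,"wy":0,"wz":0},{"x":0,"y":-0.2,"z":2.8,"wx":0,"wy":0,"wz":0},{"x":0,"y":-0.2,"z":3.3,"wx":0,"wy":0,"wz":0},{"x":0,"y":-0.2,"z":3.7,"wx":0,"wy":0,"wz":0},{"x":0,"y":-0.2,"z":4,"wx":0,"wy":0,"wz":0},{"x":0,"y":-0.2,"z":4.1,"wx":0,"wy":0,"wz":0},{"x":0,"y":-0.2,"z":4.1,"wx":0,"wy":0,"wz":0}]';python3 go.py .5250 .1895 .037 73.9
```

```text
t: 15.6
eef_pos: [0.5251, 0.1905, 0.0397]
orientation: [-0.438, -3.111, 0.0]
contact_force: [1.1, 0.6, -0.6]
width: 0.0586
gripper_force: 66.1
shift cm [-0.02 -0.1   0.27] turn [-0.    -0.     0.001]
```

```bash
python3 -m pendant '[{"x":0,"y":0,"z":0.05,"wx":0,"wy":0,"wz":0},{"x":0,"y":0,"z":0.1,"wx":0,"wy":0,"wz":0},{"x":0,"y":0,"z":0.15,"wx":0,"wy":0,"wz":0},{"x":0,"y":0,"z":0.15,"wx":0,"wy":0,"wz":0}]';python3 -m pendant '[{"x":0,"y":0,"z":0.05,"wx":0,"wy":0,"wz":0},{"x":0,"y":0,"z":0.1,"wx":0,"wy":0,"wz":0},{"x":0,"y":0,"z":0.1,"wx":0,"wy":0,"wz":0}]'
```

```text
t: 16.0
eef_pos: [0.5251, 0.1906, 0.0383]
orientation: [0.438, 3.111, 0.0]
contact_force: [-0.6, -1.0, -1.2]
width: 0.0588
gripper_force: 66.1
t: 16.3
eef_pos: [0.5252, 0.1906, 0.0381]
orientation: [0.438, 3.111, 0.001]
contact_force: [-1.5, -0.9, 4.8]
width: 0.0584
gripper_force: 66.8
```

Contact is at TCP z of about 0.038, which matches the seated height. Release and back off.

```bash
python3 -m pendant '[{"x":0,"y":0,"z":0,"wx":0,"wy":0,"wz":0},{"x":0,"y":0,"z":0,"wx":0,"wy":0,"wz":0},{"x":0,"y":0,"z":0,"wx":0,"wy":0,"wz":0},{"x":0,"y":0,"z":0,"wx":0,"wy":0,"wz":0},{"x":0,"y":0,"z":0,"wx":0,"wy":0,"wz":0}]' 0.75;python3 -m pendant '[{"x":0,"y":0,"z":-0.5,"wx":0,"wy":0,"wz":0},{"x":0,"y":0,"z":-1.5,"wx":0,"wy":0,"wz":0},{"x":0,"y":0,"z":-3.5,"wx":0,"wy":0,"wz":0},{"x":0,"y":0,"z":-6,"wx":0,"wy":0,"wz":0},{"x":0,"y":0,"z":-8.5,"wx":0,"wy":0,"wz":0},{"x":0,"y":-3,"z":-10,"wx":0,"wy":0,"wz":0},{"x":0,"y":-7,"z":-10,"wx":0,"wy":0,"wz":0},{"x":0,"y":-11,"z":-10,"wx":0,"wy":0,"wz":0},{"x":0,"y":-15,"z":-10,"wx":0,"wy":0,"wz":0},{"x":0,"y":-19,"z":-10,"wx":0,"wy":0,"wz":0},{"x":0,"y":-22,"z":-10,"wx":0,"wy":0,"wz":0},{"x":0,"y":-24,"z":-10,"wx":0,"wy":0,"wz":0}]'
python3 - <<'E'
from plant import cams
from h import *
d=cams.get_image("top");s=cams.get_image("scene")
for z in (.041,):
    print("yellow",slots(d,mask(d,"yellow",(205,205,300,300)),z),slots(s,mask(s,"yellow",(300,150,410,240)),z))
o=np.zeros((600,700,3),np.uint8)
o[:300,:420]=cv2.resize(d["frame"][195:320,150:325],(420,300));o[300:]=cv2.resize(s["frame"][140:260,250:530],(700,300),interpolation=2)
cv2.imwrite("pics/p3.png",o[:,:,::-1])
E
```

```text
t: 16.8
eef_pos: [0.5251, 0.1905, 0.0372]
orientation: [0.438, 3.111, -0.0]
contact_force: [-0.6, 0.2, 0.7]
width: 0.075
gripper_force: 0.0
t: 18.0
eef_pos: [0.4582, -0.0432, 0.1385]
orientation: [0.444, 3.109, -0.0]
contact_force: [-1.3, 0.1, -0.2]
width: 0.075
gripper_force: 0.0
yellow (array([0.5248, 0.1921]), np.float64(-15.9), np.float64(0.0899), [[240.5, 267.9], [252.9, 233.2]], [50, 47]) (array([0.5263, 0.1915]), np.float64(-15.8), np.float64(0.0907), [[360.3, 206.4], [338.8, 186.0]], [36, 32])
```

View pics/p3.png

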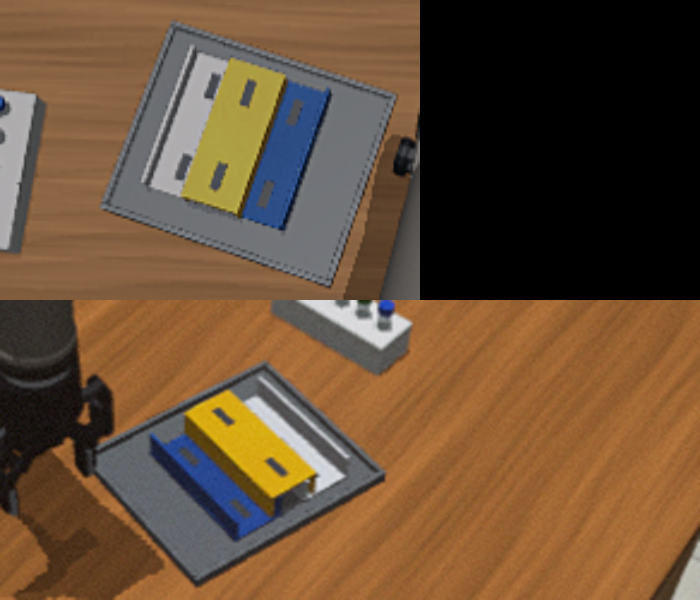

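Yellow sits level astride the pair. Its slots in the top view are at (240,268) and (253,233), and both cameras agree at the seated height. The ends are in line and the arm is clear.

```bash
python3 -m pendant '[{"x":0,"y":0,"z":0,"wx":0,"wy":0,"wz":0},{"x":0,"y":0,"z":0,"wx":0,"wy":0,"wz":0},{"x":0,"y":0,"z":0,"wx":0,"wy":0,"wz":0},{"x":0,"y":0,"z":0,"wx":0,"wy":0,"wz":0}]' && python3 -c "
from plant import job
print(job.sign_off())"
```

```text
t: 18.5
eef_pos: [0.4591, -0.039, 0.1373]
orientation: [-0.434, -3.111, -0.0]
contact_force: [0.1, 0.0, -0.8]
width: 0.0745
gripper_force: 0.0
the job is handed in; nothing more can be done
None
```

The job is handed in at about 18.5 s: blue lies beside the metal channel (centre lines about 91 mm apart, ends in line) and yellow is seated level astride both; the hand-in gave no verdict, so this rests on my camera measurements.

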